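Clear the stencil table: daubers and paints back in the drawer

ROBOT

A 6-joint arm with a two-finger parallel gripper is mounted at the origin on the work surface. World frame = base frame: x ahead of the robot, y to its left, z up, the work surface at z = 0. Lengths are in mm, angles in rad, forces in N, time in s.
With the tool pointing down it reaches from about 325 to 875 mm from the base axis. Payload 4.4 kg.
Tool frame: the origin (TCP) lies on the centre line of the jaws, within the pads' length; the fingertips stand ahead of it and the grasp point (between the pads) lies 6 mm ahead of it (ctrl.tcp_to_tips is the z of the fingertips in the tool frame, in mm); z points along the fingers, y is the line along which they close (so a half turn about z gives the same grasp; the last joint's range is limited). The gripper opens to 85 mm and grips with 20 to 120 N. Pads are 22 mm wide; open, the fingers measure 114 mm over their backs; the gripper's body (76 mm by 85 mm) begins 54 mm behind the grasp point. The pads swing forward as they close: fully open they stand 13 mm farther back than shut.
Start: joints at [1.028, 0.207, 1.542, -0, 1.393, -0.15], TCP at [220.106, 531.207, 256.282] pointing down, gripper open.
Joint ranges: [-2.73, 2.73], [-0.86, 2.22], [0.23, 2.46], [-1.11, 4.25], [0.08, 2.63], [-2.82, 2.82]. Speed limits (rad/s): [2.79, 2.79, 3.14, 3.14, 3.14, 3.14].

INTERFACE

Orientations are given as a 3x3 rotation matrix whose columns are the frame's x, y, z axes.
In Python, from plant import ctrl, sensors, optics gives the robot as it stands. Calls block until the motion is done:
- ctrl.move_ptp(position, orientation): joint-space move of the TCP to a pose.
- ctrl.move_l(position, rot=None, vel=150, threshold=None): straight line of the TCP; rot=None keeps the orientation; vel is the mean speed in mm/s. With threshold (N) it stops when the force on the tool has changed by that much, and returns True; else False.
- ctrl.set_joints(angles): joint-space move.
- ctrl.gripper_to(opening, force=None): finger opening in mm; force is the grip in N (None keeps the last); returns when the fingers have stopped.
- ctrl.hold(seconds).
- ctrl.solve_ik(position, orientation): joint angles nearest the present ones, or None.
- sensors.read_state(): the state.
- optics.grab_frame(name): name is "scene" or "top" or "wrist"; returns (picture, depth): 480x640x3 uint8, red, green, blue; 480x640 float32, mm along the optical axis (not along the pixel's ray), 0 where there is no reading.
- optics.camera_params(name): a dict with "mtx" (3x3 intrinsics, pixels), "R" (3x3) and "t" (3): a world point X has camera coordinates R X + t; the wrist camera has in their place "T_tool_cam" (4x4, takes a point from camera to tool coordinates, whose origin is the TCP and whose axes are the flange's). Camera axes: x right, y down, z forward; pixel columns grow to the right and rows downward; lengths in mm; the calibration is good to about 2 mm. The wrist camera is an equidistant fisheye: a pixel r from the principal point sees the ray r / f radians off the axis. A picture is of the moment at which its call begins: read the wrist's pose just before it. camera_params takes no time and is no camera call.
A pose or a line that the arm cannot do raises ctrl.MotionError and nothing moves.
- ctrl.finish_job(): hands the job in; it is judged then, once.
The state is a dict: "t": time; "q": joint angles; "qvel": joint speeds; "tau": joint torques, N m; "eef_pos": TCP position; "eef_rot": TCP orientation; "force": force on the tool from outside, world axes, zero at the start; "wrist_torque": the same for the moment, N m; "grip_width": finger opening in mm; "grasp_force": force on a finger pad.
Only numpy, scipy, OpenCV 4.12 (cv2) and the standard library are available. Lean on these libraries where they do the work, as an engineer would, in place of code of your own. Each camera call takes 0.05 s, during which the arm holds its last target. There are 200 camera calls.

TASK

Pack up the stencil-painting table: pull the drawer right out, then tip the jug over the drawer so that all its sponge daubers drop into the blue-lined left-hand bay, and stand the empty jug upright on the round cork mat. Stand every paint jar left out on the table upright in the yellow-lined right-hand bay, and when all is in, push the drawer fully shut. Leave the tape roll and the ink pad where they are.

Things in the scene. Friction and masses are not known exactly. Their poses are not given: they have to be found in the camera images.
- drawer (a joint): How far the drawer is pulled out, m: 0 shut, 0.19 at its stop. It slides straight out of the unit towards the robot (along unit_front's -x) and stays where it is left; moving it takes 2 to 3 N.
- unit_front (a point): White desktop drawer unit fixed on the table, 250 mm deep (x), 340 mm wide (y), 120 mm high, with a grey drawer front facing the robot. This point: middle of the lower front edge of its white shell, on the table. Its x axis points away from the robot into the unit, turned by up to 0.1 rad. Never moves.
- drawer_handle (a point): Middle of the drawer's handle bar: a dark round bar 120 mm long along unit_front's y, about 10 mm thick, 82 mm above the table, 35 mm in front of the drawer's face (about 28 mm free gap behind it). Moves with the drawer; axes as those of unit_front. The drawer front (15 mm thick) reaches 108 mm above the table, 26 mm above the bar.
- dauber_bay (a point): Blue-lined left-hand (+y) bay of the drawer, inside 205 mm along x, 180 mm along y. This point: on its floor, 15 mm above the table, at its front end, midway between its side walls (y = 0); the bay reaches from x = 0 to 205 mm. Tray walls (5 mm thick) reach 55 mm above the floor, the wall between the bays 51 mm, the drawer front 93 mm, the unit's roof is at 97 mm. Axes as unit_front's.
- jar_bay (a point): Yellow-lined right-hand (-y) bay of the drawer, inside 205 mm along x, 123 mm along y. This point: on its floor, at its front end, midway between its side walls; walls and heights as for the other bay. Both bays move with the drawer; at its stop all but the last 21 mm of their length is in the open. Axes as unit_front's.
- jug: White plastic jug with a flat blue handle, 85 mm high, 100 mm wide at the foot and 124 mm at the rim, wall 4 mm, 0.16 kg. Origin: centre of its underside; z points out of its mouth; the handle is on its -x side. The daubers stand in it at the start.
- jug_handle (a point): Upper part of the jug's upright handle bar, 95 mm from the jug's axis on its -x side and 70 mm above its underside; axes as the jug's. The bar is 12 mm thick (along the jug's y), 22 mm wide (along its x), and reaches from 20 to 88 mm above the underside; the gap between bar and rim is about 22 mm.
- jug_rim (a point): Centre of the jug's mouth, 85 mm above its underside.
- mat: Round cork mat fixed to the table, 160 mm across, 4 mm thick. Origin: centre of its underside.
- dauber0: Sponge dauber, 72 mm long, 30 g: round dark grey foam head (32 mm across, 30 mm long, firm) with a wooden stick (16 mm across, 42 mm long). Origin: centre of the head's flat end; z points from there along the stick. May be absent.
- dauber0_mid (a point): A point on that dauber's axis, 30 mm from the head's flat end, where stick and head meet.
- dauber1: Sponge dauber, 72 mm long, 30 g: round dark grey foam head (32 mm across, 30 mm long, firm) with a wooden stick (16 mm across, 42 mm long). Origin: centre of the head's flat end; z points from there along the stick. May be absent.
- dauber1_mid (a point): A point on that dauber's axis, 30 mm from the head's flat end, where stick and head meet.
- dauber2: Sponge dauber, 72 mm long, 30 g: round dark grey foam head (32 mm across, 30 mm long, firm) with a wooden stick (16 mm across, 42 mm long). Origin: centre of the head's flat end; z points from there along the stick. May be absent.
- dauber2_mid (a point): A point on that dauber's axis, 30 mm from the head's flat end, where stick and head meet.
- dauber3: Sponge dauber, 72 mm long, 30 g: round dark grey foam head (32 mm across, 30 mm long, firm) with a wooden stick (16 mm across, 42 mm long). Origin: centre of the head's flat end; z points from there along the stick. May be absent.
- dauber3_mid (a point): A point on that dauber's axis, 30 mm from the head's flat end, where stick and head meet.
- jar0: Closed gold paint jar with a black cap, 44 mm across, 60 mm high, 0.12 kg. Origin: centre of its underside; z points to the cap. May be absent.
- jar1: Closed red paint jar with a white cap, 44 mm across, 60 mm high, 0.12 kg. Origin: centre of its underside; z points to the cap. May be absent.
- jar2: Closed blue paint jar with a black cap, 44 mm across, 60 mm high, 0.12 kg. Origin: centre of its underside; z points to the cap. May be absent.
- tape_roll: Bystander: yellow roll of tape lying flat, 84 mm across, 25 mm high. Origin: centre of its underside.
- ink_pad: Bystander: black ink pad case, 50 x 75 x 18 mm, lying flat. Origin: centre of its underside.
Mind the look-alikes: they are no part of the job. Several things look just like the jar1: the one meant starts farthest from the robot's base.

How it is judged:
By the outcome, as a careful person would: the job done as asked, in the order asked, and still so for the second after the job is handed in, with the robot touching nothing.
Of jar0, jar1, jar2 only 2 to 3 are there at a start; the rules pass over those that are not, and their reading is None.
Of dauber0, dauber1, dauber2, dauber3 only 2 to 4 are there at a start; the rules pass over those that are not, and their reading is None.
At some moment in a run one of jug, jar0, jar1, jar2 may be knocked a few centimetres aside while the robot is not near it.
It also fails if it takes over 210 s, if anything falls off the work surface, if the arm or the gripper's body presses on something with over 40 N, if the wrist force passes 120 N, or if a joint passes its speed limit or range.

## Working session

There is one attempt and no reset: what is moved stays moved. The work goes in short steps, each a Python script; the robot and the scene stay as the last script left them, time stands still between calls to the robot, and variables do not carry over. Pictures are saved under pics/ and viewed, at most 14 in all, crops included, and the job is handed in when it is done.

```bash
ls; mkdir -p pics
python3 - <<'E'
from plant import ctrl,sensors,optics
import cv2,numpy as np
for n in ("scene","top"):
    p,d=optics.grab_frame(n); cv2.imwrite(f"pics/{n}0.png",p[:,:,::-1]); np.save(f"pics/{n}0d.npy",d)
    c=optics.camera_params(n); print(n,c["mtx"].round(1).tolist(),(-c["R"].T@c["t"]).round(0), c["R"].round(2).tolist(),(d==0).mean())
print(optics.camera_params("wrist"),ctrl.tcp_to_tips)
s=sensors.read_state();print(s["t"],s["force"],s["grip_width"])
E
```

```text
pics
scene [[451.9, 0.0, 316.4], [0.0, 451.9, 233.4], [0.0, 0.0, 1.0]] [ 978. -526.  519.] [[0.75, 0.66, 0.01], [0.36, -0.39, -0.85], [-0.56, 0.64, -0.53]] 0.004013671875
top [[444.4, 0.0, 314.7], [0.0, 444.4, 243.0], [0.0, 0.0, 1.0]] [441.  23. 894.] [[0.0, -1.0, 0.0], [-1.0, -0.0, -0.09], [0.09, -0.0, -1.0]] 0.004108072916666667
{'mtx': array([[371.64829954,   0.        , 326.83592718],
       [  0.        , 371.64829954, 240.85417313],
       [  0.        ,   0.        ,   1.        ]]), 'T_tool_cam': array([[-7.77861540e-04, -9.56147712e-01, -2.92883847e-01,
         7.49722986e+01],
       [ 9.99999689e-01, -7.81605457e-04, -1.04242789e-04,
         7.99381162e-01],
       [-1.29248109e-04, -2.92883837e-01,  9.56148023e-01,
        -1.18950931e+02],
       [ 0.00000000e+00,  0.00000000e+00,  0.00000000e+00,
         1.00000000e+00]])} 25.0
0.1 [-0.6387335   0.37535814 -1.37023624] 85.36621140143534
```

View pics/top0.png

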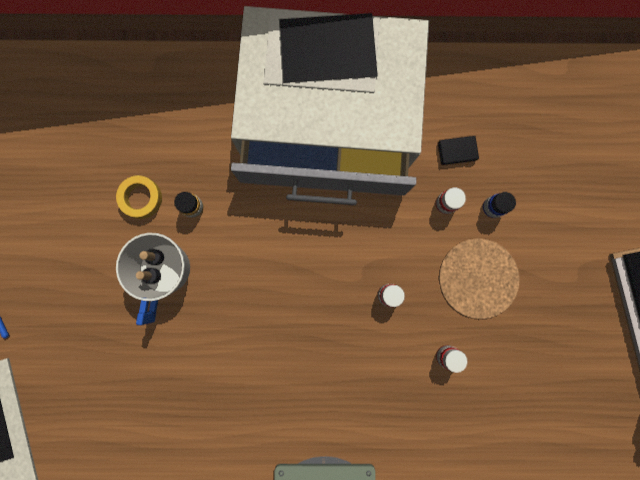

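View pics/scene0.png

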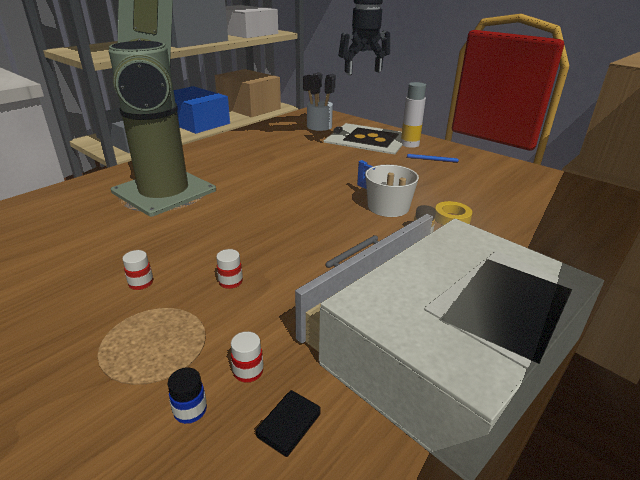

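The top view shows three red/white jars: A (453,200), B (392,296) and C (455,361). A is the farthest from the base, so A is jar1. The others are gold (187,203), blue (500,205), jug (150,267) with two daubers, its handle at (147,312), mat (479,278), handle bar (321,195), tape (137,196) and ink pad (458,150). The drawer is already slightly open.

```bash
cat > h.py <<'E'
from plant import ctrl,sensors,optics
import cv2,numpy as np
def cloud(n,d):
    c=optics.camera_params(n); v,u=np.mgrid[:480,:640]; K=c["mtx"]
    P=np.stack([(u-K[0,2])/K[0,0]*d,(v-K[1,2])/K[1,1]*d,d],-1)
    return (P-c["t"])@c["R"]
def cast(n,px,z):
    c=optics.camera_params(n); K=c["mtx"]
    r=c["R"].T@np.linalg.inv(K)@np.array([px[0],px[1],1.]); o=-c["R"].T@c["t"]
    return o+r*(z-o[2])/r[2]
def down(yaw):  # tool z down, tool y (closing line) at angle yaw in world
    y=np.array([np.cos(yaw),np.sin(yaw),0]); z=np.array([0,0,-1.]); return np.stack([np.cross(y,z),y,z],1)
def blob(m,c,r=40):
    w=np.zeros_like(m,np.uint8); cv2.circle(w,c,r,1,-1); m=(m&(w>0)).astype(np.uint8)
    n,l,s,ce=cv2.connectedComponentsWithStats(m); k=1+np.argmax(s[1:,4]); return (l==k),s[k],ce[k]
E
cat > meas.py <<'E'
from h import *
p,d=optics.grab_frame("top"); X=cloud("top",d); x,y,z=X[...,0],X[...,1],X[...,2]
hsv=cv2.cvtColor(p,cv2.COLOR_RGB2HSV)
def circ(m,c,zz,name,r=40):
    b,s,ce=blob(m,c,r); cn=max(cv2.findContours(b.astype(np.uint8),0,2)[0],key=cv2.contourArea)
    (u,v),rad=cv2.minEnclosingCircle(cn); C=cast("top",(u,v),zz); E=cast("top",(u+rad,v),zz)
    print(name,"C",C.round(1),"diam",(2*abs(E-C)[1]).round(1),"px",(round(u),round(v)),"zmed",np.median(z[b]).round(1)); return C
E
cat > m1.py <<'E'
from meas import *
hi=(z>45)&(z<72)
for n,c in dict(gold=(187,203),A=(453,200),blue=(500,205),B=(392,296),C=(455,361)).items(): circ(hi,c,60,n,22)
circ((z>76)&(z<92),(150,267),85,"jug",45)
bl=(hsv[...,0]>100)&(hsv[...,0]<125)&(hsv[...,1]>150)&(z>75)
b,s,ce=blob(bl,(147,312),25); print("jughandle",cast("top",ce,88).round(1),s)
print([cast("top",q,88).round(0).tolist() for q in cv2.boxPoints(cv2.minAreaRect(np.argwhere(b)[:,::-1].astype(np.float32)))])
roof=(z>110)&(z<130)&(x>400); 
rect=cv2.minAreaRect(X[roof][:,:2].astype(np.float32)); print("roof",rect,cv2.boxPoints(rect).round(0).tolist(),np.median(z[roof]))
fr=(z>98)&(z<112)&(x>500)&(x<650); b,s,ce=blob(fr,(321,178),110); r=cv2.minAreaRect(X[b][:,:2].astype(np.float32)); print("front",r,np.median(z[b]))
ha=(z>70)&(z<95); b,s,ce=blob(ha,(321,197),45); r=cv2.minAreaRect(X[b][:,:2].astype(np.float32)); print("bar",r,s,np.median(z[b]),cast("top",ce,87))
mt=(hsv[...,1]<165)&(hsv[...,2]>100)&(z<12); circ(mt,(479,278),4,"mat",50)
print("tape/ink",cast("top",(137,196),25).round(),cast("top",(458,148),18).round())
cv2.imwrite("pics/cropA.png",cv2.resize(p[170:240,420:540,::-1],None,fx=5,fy=5))
E
python3 m1.py
```

```text
gold C [591.8 266.4  60. ] diam 44.6 px (185, 203) zmed 61.6
A C [ 601.  -242.2   60. ] diam 44.0 px (453, 199) zmed 61.2
blue C [ 594.4 -337.2   60. ] diam 46.2 px (503, 202) zmed 60.8
B C [ 417.2 -124.3   60. ] diam 42.5 px (392, 296) zmed 61.6
C C [ 298.6 -237.1   60. ] diam 45.9 px (454, 361) zmed 61.4
jug C [459.  320.3  85. ] diam 143.1 px (150, 272) zmed 85.9
jughandle [386.8 330.   88. ] [137 301  11  24 181]
[[368.0, 341.0, 88.0], [409.0, 333.0, 88.0], [406.0, 317.0, 88.0], [364.0, 326.0, 88.0]]
roof ((781.7431640625, -4.82049560546875), (340.6274108886719, 307.9384765625), 85.73595428466797) [[616.0, -163.0], [923.0, -186.0], [948.0, 154.0], [641.0, 176.0]] 122.05649403045085
front ((636.160400390625, 6.316131591796875), (332.56005859375, 16.49382209777832), 85.6001205444336) 109.13603906591058
bar ((608.9054565429688, 9.031364440917969), (158.12657165527344, 41.62031936645508), 85.56684875488281) [280 177  85  29 803] 87.2361160691127 [607.39791449   8.92150735  87.        ]
mat C [ 451.8 -307.9    4. ] diam 200.1 px (479, 278) zmed 4.4
tape/ink [611. 372.  25.] [ 713. -268.   18.]
```

View pics/cropA.png

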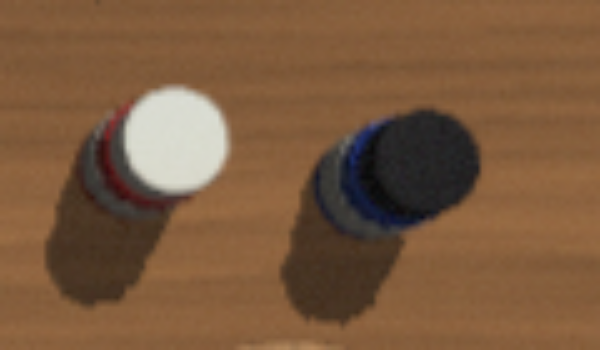

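The crop at A's pixels shows a red jar with a white cap, and the blue jar with a black cap beside it, so the choice of A holds. Next I refine the bar and jug positions, test IK for a near-horizontal jug grasp, and pull the drawer.

```bash
cat > jugm.py <<'E'
from meas import *
def jug(c=(150,267)):
    isb=(hsv[...,0]>100)&(hsv[...,0]<125)&(hsv[...,1]>130)
    m=(z>79)&(z<92)&~isb&(x>300)&(np.hypot(*(np.mgrid[:480,:640]-np.array([c[1],c[0]])[:,None,None]))<50)
    m=cv2.morphologyEx(m.astype(np.uint8),cv2.MORPH_CLOSE,np.ones((3,3)))
    cn=max(cv2.findContours(m,0,2)[0],key=cv2.contourArea); cn=cv2.convexHull(cn)
    e=cv2.fitEllipse(cn); J=cast("top",e[0],85)
    hb=isb&(z>75)&(np.hypot(*(np.mgrid[:480,:640]-np.array([c[1],c[0]])[:,None,None]))<75)
    H=cast("top",np.argwhere(hb).mean(0)[::-1],88)
    print("jug ell",e,J.round(1),"H",H.round(1),"dist",np.hypot(*(J-H)[:2]).round(1),"dir",np.arctan2(*(J-H)[[1,0]]).round(3),hb.sum()); return J,H
E
python3 - <<'E'
from jugm import *
J,H=jug()
a=np.radians(85.6)-np.pi/2; ux=np.array([np.cos(a),np.sin(a),0]); uy=np.array([-ux[1],ux[0],0])
for q in [(288,197),(356,202),(322,199)]: print("bar",q,cast("top",q,84).round(1))
print("shell",cast("top",(234,140),120).round(1),cast("top",(420,150),120).round(1))
# blue/yellow boundary
bm=(hsv[...,0]>100)&(hsv[...,0]<130)&(hsv[...,1]>90)&(x>600)&(z<60); ym=(hsv[...,0]>18)&(hsv[...,0]<35)&(hsv[...,1]>130)&(x>600)&(abs(y)<180)&(z<60)
for n,m in(("blue",bm),("yel",ym)):
    m,s,ce=blob(m,(340,160),110); P=X[m]; print(n,m.sum(),(P@uy).min().round(0),(P@uy).max().round(0),(P@ux).min().round(0),np.median(P[:,2]))
print("frontc u,v", np.array([636.2,6.3,0])@ux,np.array([636.2,6.3,0])@uy)
fb=[J[0],J[1]]; h=(J-H)[:2]/np.hypot(*(J-H)[:2])
G=np.array([J[0]-95*h[0],J[1]-95*h[1],70])
for pitch in (0,15,20,30,40,50):
    p=np.radians(pitch); tz=np.array([h[0]*np.cos(p),h[1]*np.cos(p),-np.sin(p)]); 
    for sg in(1,-1):
        ty=sg*np.array([-h[1],h[0],0]); R=np.stack([np.cross(ty,tz),ty,tz],1)
        for zz in (70,150): 
            q=ctrl.solve_ik([G[0],G[1],zz]-6*tz,R); print(pitch,sg,zz,None if q is None else np.round(q,2))
E
```

```text
jug ell ((149.61932373046875, 266.94036865234375), (66.93360137939453, 69.25994110107422), 57.03718185424805) [469.  320.4  85. ] H [386.8 330.   88. ] dist 82.7 dir -0.116 187
bar (288, 197) [598.8  70.4  84. ]
bar (356, 202) [589.9 -55.1  84. ]
bar (322, 199) [595.3   7.6  84. ]
shell [694.5 165.4 120. ] [ 677.6 -166.2  120. ]
blue 1680 31.0 208.0 667.0 17.177506537704968
yel 1347 -99.0 23.0 667.0 16.91608195568716
frontc u,v 633.8416310895678 55.09007803331169
0 1 70 None
0 1 150 None
0 -1 70 None
0 -1 150 None
15 1 70 None
15 1 150 None
15 -1 70 None
15 -1 150 None
20 1 70 None
20 1 150 None
20 -1 70 None
20 -1 150 None
30 1 70 None
30 1 150 None
30 -1 70 None
30 -1 150 None
40 1 70 None
40 1 150 None
40 -1 70 None
40 -1 150 None
50 1 70 [ 0.87  0.25  2.13 -1.1   0.65  0.29]
50 1 150 [ 0.87  0.07  2.1  -0.89  0.76  0.02]
50 -1 70 None
50 -1 150 None
```

```bash
cat > pull.py <<'E'
from h import *
a=-0.074; ux=np.array([np.cos(a),np.sin(a),0])
R=down(a)
def path(P,R): ctrl.move_ptp(P,R)
bar=np.array([594.8,8.,82])
q1=ctrl.solve_ik(bar+[0,0,6],R); q2=ctrl.solve_ik(bar+[0,0,6],down(a+np.pi)); print(q1,q2)
if q1 is None or (q2 is not None and abs(q2[5])<abs(q1[5])): R=down(a+np.pi)
ctrl.gripper_to(30)
ctrl.move_ptp(bar+[0,0,120],R); 
hit=ctrl.move_l(bar+[0,0,7],R,vel=80,threshold=8); s=sensors.read_state(); print("hit",hit,s["eef_pos"],s["force"])
if not hit:
    ctrl.gripper_to(0,force=40); s=sensors.read_state(); print("grip",s["grip_width"],s["grasp_force"],s["eef_pos"])
    hit=ctrl.move_l(s["eef_pos"]-ux*170,vel=80,threshold=15); s=sensors.read_state(); print("pull",hit,s["eef_pos"],s["force"],s["t"],s["grip_width"])
E
python3 pull.py
```

```text
[-1.31972476e-01  4.32959882e-01  1.62422017e+00 -4.44089210e-16
  1.08441260e+00 -5.79724755e-02] None
hit True [595.29907436   7.96800053  90.70354636] [-0.12126852  0.46182406  4.25231981]
```

```bash
cat > srch.py <<'E'
from h import *
import time,itertools
from scipy.spatial.transform import Rotation as Ro
# tool in jug frame: pitch p below jug x; sign s of tool y
def tooljug(p,s):
    tz=np.array([np.cos(p),0,-np.sin(p)]); ty=np.array([0,s,0.]); return np.stack([np.cross(ty,tz),ty,tz],1)
def grasp_off(p): return np.array([-95,0,70.])   # grasp pt in jug frame (from underside)
def toolpose(Jp,Rj,p,s): # Jp = grasp point in world
    R=Rj@tooljug(p,s); return Jp-6*R[:,2],R
E
python3 - <<'E'
from srch import *
t=time.time(); n=0; res=[]
# pour: mouth centre M over bay
for p in np.radians([50,60,70,80,90,100]):
  for s in(1,-1):
    for yaw in np.radians(np.arange(-180,180,20)):
      for phi in np.radians(np.arange(0,360,30)):
        for th in np.radians([125,145]):
          ax=np.array([np.cos(phi),np.sin(phi),0]); Rj=Ro.from_rotvec(ax*th).as_matrix()@Ro.from_euler("z",yaw).as_matrix()
          M=np.array([600,85,150.]); G=M+Rj@np.array([-95,0,-15.])
          P,R=toolpose(G,Rj,p,s)
          if R[2,2]>0.35: continue   # tool not pointing steeply up
          n+=1
          q=ctrl.solve_ik(P,R)
          if q is not None: res.append((np.degrees(p),s,np.degrees(yaw),np.degrees(phi),np.degrees(th),G.round(0).tolist(),R[:,2].round(2).tolist(),np.round(q,1).tolist()))
print(n,len(res),time.time()-t)
import collections
print(collections.Counter((round(r[0]),r[1]) for r in res))
for r in res[::max(1,len(res)//25)]: print(r)
E
```

```text
576 252 1.347409963607788
Counter({(50, 1): 72, (50, -1): 63, (60, 1): 37, (60, -1): 31, (70, 1): 26, (70, -1): 23})
(np.float64(50.0), 1, np.float64(-180.0), np.float64(270.0), np.float64(125.00000000000001), [558.0, 85.0, 236.0], [1.0, -0.0, -0.09], [-0.0, 0.2, 2.4, 3.1, 0.9, -1.6])
(np.float64(50.0), 1, np.float64(-160.0), np.float64(330.0), np.float64(125.00000000000001), [638.0, 29.0, 218.0], [0.1, 0.99, 0.04], [-0.5, 0.8, 1.4, 1.3, 1.9, -0.2])
(np.float64(50.0), 1, np.float64(-119.99999999999999), np.float64(0.0), np.float64(145.0), [648.0, 26.0, 209.0], [-0.32, 0.9, 0.31], [-0.4, 1.1, 1.0, 1.4, 2.4, -0.2])
(np.float64(50.0), 1, np.float64(-80.0), np.float64(0.0), np.float64(125.00000000000001), [584.0, 44.0, 235.0], [0.11, 0.99, -0.08], [-0.6, 0.6, 1.6, 1.2, 1.9, -0.9])
(np.float64(50.0), 1, np.float64(-59.99999999999999), np.float64(330.0), np.float64(125.00000000000001), [521.0, 113.0, 198.0], [0.89, 0.42, 0.18], [-0.4, 0.6, 2.4, 2.3, 1.7, -2.3])
(np.float64(50.0), 1, np.float64(0.0), np.float64(59.99999999999999), np.float64(125.00000000000001), [606.0, 26.0, 226.0], [-0.66
[... 2905 characters left out ...]
.6])
(np.float64(70.0), 1, np.float64(-59.99999999999999), np.float64(0.0), np.float64(125.00000000000001), [552.0, 50.0, 226.0], [0.17, 0.94, 0.3], [-0.6, 0.8, 1.7, 1.4, 2.0, -1.4])
(np.float64(70.0), -1, np.float64(-180.0), np.float64(300.0), np.float64(125.00000000000001), [594.0, 26.0, 226.0], [0.73, 0.62, 0.3], [-0.6, 0.7, 2.0, 1.9, 1.7, 2.4])
(np.float64(70.0), -1, np.float64(-100.0), np.float64(330.0), np.float64(125.00000000000001), [552.0, 68.0, 232.0], [0.58, 0.77, 0.28], [-0.6, 0.7, 2.0, 1.7, 1.8, 1.7])
(np.float64(70.0), -1, np.float64(160.0), np.float64(239.99999999999997), np.float64(125.00000000000001), [572.0, 120.0, 235.0], [0.8, -0.53, 0.26], [0.5, 0.7, 2.0, 4.2, 1.6, 1.0])
```

The descent stopped within 2 mm of target, at a grasp height of 85 mm. That still straddles the bar, so I grip and pull here.

Run:
```python
from h import *
a=-0.074; ux=np.array([np.cos(a),np.sin(a),0])
ctrl.gripper_to(0,force=40); s=sensors.read_state(); print("grip",s["grip_width"],s["grasp_force"],s["eef_pos"],s["force"])
if 6<s["grip_width"]<14:
    hit=ctrl.move_l(s["eef_pos"]-ux*175,vel=80,threshold=15); s=sensors.read_state(); print("pull",hit,s["eef_pos"],s["force"],s["t"],s["grip_width"])
```

```text
grip 9.404747620958032 39.016329646110535 [594.27273949   8.04351866  89.65302229] [0.64683158 0.05696339 4.77008023]
pull True [447.55036867  19.10436544  89.65344851] [ 2.03940552  0.51752446 -1.84139114] 6.3583 9.461139475635232
```

```bash
python3 - <<'E'
from h import *
s=sensors.read_state(); print(s["eef_pos"],s["force"])
ctrl.gripper_to(30); P=sensors.read_state()["eef_pos"]
ctrl.move_l(P+[0,0,150],vel=200); ctrl.move_ptp([400,150,330],down(-0.074))
E
cat > m2.py <<'E'
from jugm import *
J,H=jug()
a=-0.074; ux=np.array([np.cos(a),np.sin(a),0]); uy=np.array([-ux[1],ux[0],0])
fr=(z>100)&(z<116)&(x>420)&(x<620)&(abs(y)<200); b=fr; r=cv2.minAreaRect(X[b][:,:2].astype(np.float32)); print("front",r)
Q=X[b]; c=np.polyfit(Q[:,1],Q[:,0],1); print("slope",c, "front u,v",(Q@ux).mean(),((Q@uy).min(),(Q@uy).max()))
S=(z>112)&(z<130)&(x>640)&(x<720)&(abs(y)<200); 
rows=[(Yk,X[S&(abs(y-Yk)<3)][:,0].min()) for Yk in range(-140,141,20) if (S&(abs(y-Yk)<3)).any()]; print("shell",np.polyfit(*np.array(rows).T,1))
bm=(hsv[...,0]>100)&(hsv[...,0]<130)&(hsv[...,1]>90)&(x>480)&(z<45)&(abs(y)<230); ym=(hsv[...,0]>18)&(hsv[...,0]<35)&(hsv[...,1]>130)&(x>480)&(abs(y)<180)&(z<45)
for n,m in(("blue",bm),("yel",ym)):
    m,s,ce=blob(m,(340,210),130); P=X[m&(z<25)]; print(n,len(P),np.percentile(P@uy,[0.5,99.5]).round(0),np.percentile(P@ux,[.5,99.5]).round(0),np.median(P[:,2]))
cv2.imwrite("pics/top2.png",p[:,:,::-1])
E
python3 m2.py
```

```text
[447.55036867  19.10436544  89.65344851] [ 2.03940552  0.51752446 -1.84139114]
jug ell ((149.48106384277344, 265.2654724121094), (63.601844787597656, 68.4604721069336), 74.29667663574219) [472.  320.8  85. ] H [402.7 222.9  88. ] dist 119.9 dir 0.954 2
front ((491.14312744140625, 17.9859619140625), (332.6809997558594, 15.310327529907227), 85.66463470458984)
slope [7.56459583e-02 4.89455087e+02] front u,v 488.14200460990617 (np.float64(-112.0859228489065), np.float64(220.57916936638446))
shell [7.47334809e-02 6.83628716e+02]
blue 8227 [ 30. 205.] [509. 704.] 17.295769121181227
yel 6061 [-100.   20.] [507. 706.] 17.126608988746167
```

View pics/top2.png

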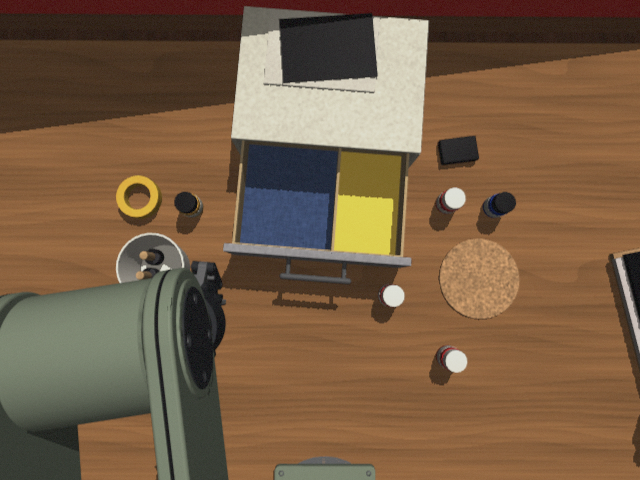

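The drawer is fully out: front top edge at row 255, blue bay at (290,195), yellow bay at (370,205). Now I search for a jug grasp pitch and a pour path that can be executed continuously.

```bash
cat >> srch.py <<'E'
a=-0.075; ux=np.array([np.cos(a),np.sin(a),0]); uy=np.array([-ux[1],ux[0],0]); ez=np.array([0,0,1.])
U0=497.; VD=118.; VJ=-39.
def W(u,v,z): return u*ux+v*uy+z*ez
def mouthz(th): return 235-85*np.clip(th/np.radians(90),0,1)
def pour(yaw,phi,th,p,s):   # phi: tipping direction d heading
    d=np.array([np.cos(phi),np.sin(phi),0]); ax=np.cross(ez,d)
    Rj=Ro.from_rotvec(ax*th).as_matrix()@Ro.from_euler("z",yaw).as_matrix()
    M=W(U0+95,VD,0)-20*d+mouthz(th)*ez
    G=M+Rj@np.array([-95,0,-15.]); return toolpose(G,Rj,p,s)+(G,)
def clear(G,R):
    m=1e9
    for t,r in [(-19,12),(0,14),(25,28),(45,38)]+[(k,50) for k in range(60,220,20)]:
        Q=G-t*R[:,2]; u,v=Q@ux,Q@uy
        lim=0
        if u>683-r: lim=122
        elif 470-r<u<500+r: lim=108
        elif u>425: lim=90
        m=min(m,Q[2]-r*np.sqrt(1-R[2,2]**2)-lim)
    return m
E
cat > s2.py <<'E'
from srch import *
h=-0.116; Jc=np.array([470.5,320.5,0]); res=[]
for pd in (50,55,60,65,70):
  p=np.radians(pd)
  for s in(1,-1):
    Rj=Ro.from_euler("z",h).as_matrix()
    ok=[ctrl.solve_ik(*toolpose(Jc+Rj@np.array([-95,0,70.])+zz*ez,Rj,p,s)) is not None for zz in(0,80,165)]
    ok2=[]
    for mh in np.radians(range(-90,60,15)):
        Rm=Ro.from_euler("z",mh).as_matrix(); 
        if all(ctrl.solve_ik(*toolpose(np.array([452,-308,4.])+Rm@np.array([-95,0,70.])+zz*ez,Rm,p,s)) is not None for zz in (0,60)): ok2.append(round(np.degrees(mh)))
    print(pd,s,"pick",ok,"place",ok2)
    if not ok[0]: continue
    for yaw in np.radians(np.arange(-180,180,15)):
      for phi in np.radians(np.arange(0,360,15)):
        qs=[];c=1e9; last=0; 
        for th in np.radians(range(0,156,15)):
            P,R,G=pour(yaw,phi,th,p,s); q=ctrl.solve_ik(P,R)
            if q is None or (qs and np.abs(q-qs[-1]).max()>0.9): break
            cc=clear(G,R)
            if cc<8: break
            c=min(c,cc); qs.append(np.array(q)); last=np.degrees(th)
        if last>=119: res.append((round(last),round(c),pd,s,round(np.degrees(yaw)),round(np.degrees(phi)),qs[-1].round(2).tolist()))
res.sort(key=lambda r:(-r[0],-r[1])); print(len(res))
for r in res[:25]: print(r)
E
python3 s2.py
```

```text
50 1 pick [True, True, True] place [-90, -75, 15, 30, 45]Traceback (most recent call last):
  File "s2.py", line 11, in <module>
    if all(ctrl.solve_ik(*toolpose(np.array([452,-308,4.])+Rm@np.array([-95,0,70.])+zz*ez,Rm,p,s)) is not None for zz in (0,60)): ok2.append(round(np.degrees(mh)))
       ~~~^^^^^^^^^^^^^^^^^^^^^^^^^^^^^^^^^^^^^^^^^^^^^^^^^^^^^^^^^^^^^^^^^^^^^^^^^^^^^^^^^^^^^^^^^^^^^^^^^^^^^^^^^^^^^^^^^^^^^^
  File "s2.py", line 11, in <genexpr>
    if all(ctrl.solve_ik(*toolpose(np.array([452,-308,4.])+Rm@np.array([-95,0,70.])+zz*ez,Rm,p,s)) is not None for zz in (0,60)): ok2.append(round(np.degrees(mh)))
           ~~~~~~~~~~~~~^^^^^^^^^^^^^^^^^^^^^^^^^^^^^^^^^^^^^^^^^^^^^^^^^^^^^^^^^^^^^^^^^^^^^^^^^^
ValueError: time passes only in moves, steps and waits
```

```bash
cat >> srch.py <<'E'
NC=[0]
def ik(P,R):
    NC[0]+=1
    try: return ctrl.solve_ik(P,R)
    except ValueError:
        ctrl.hold(0.02); NC.append(NC[0]); return ctrl.solve_ik(P,R)
E
sed -i 's/ctrl.solve_ik/ik/g; s/print(len(res))/print(len(res),NC[:5],len(NC),sensors.read_state()["t"])/' s2.py
sed -i 's/for pd in (50,55,60,65,70)/for pd in (50,60,68)/; s/np.arange(-180,180,15)/np.arange(-180,180,20)/; s/np.arange(0,360,15)/np.arange(0,360,20)/' s2.py
time python3 s2.py
```

```text
50 1 pick [True, True, True] place [-90, -75, 15, 30, 45]
50 -1 pick [False, False, False] place [-30, -15, 0, 15, 30, 45]
60 1 pick [True, True, True] place [-90, -75, -60, -45, -30, 30, 45]
60 -1 pick [False, False, True] place [-60, -45, -30, -15, 0, 15, 30, 45]
68 1 pick [True, True, True] place [-90, -75, -60, -45, -30, -15, 45]
68 -1 pick [True, True, True] place [-75, -60, -45, -30, -15, 0, 15, 30, 45]
110 [6991, 3001, 6002] 3 8.375
(135, 71, 50, 1, -100, 260, [-0.58, 0.73, 1.62, 1.34, 1.92, -0.81])
(135, 61, 50, 1, -140, 240, [-0.6, 0.73, 1.66, 1.43, 1.86, -0.58])
(135, 61, 50, 1, -60, 280, [-0.57, 0.78, 1.57, 1.27, 2.02, -1.06])
(135, 58, 50, 1, -160, 200, [-0.44, 0.4, 2.36, 2.34, 1.39, -1.3])
(135, 53, 50, 1, -140, 220, [-0.62, 0.48, 2.17, 1.83, 1.53, -1.1])
(135, 53, 50, 1, -120, 240, [-0.64, 0.59, 1.91, 1.53, 1.71, -0.93])
(135, 50, 50, 1, -120, 220, [-0.49, 0.46, 2.33, 2.18, 1.48, -1.53])
(135, 50, 50, 1, 160, 180, [-0.4, 0.45, 2.37, 2.51, 1.42, -1.14])
(135, 45, 50, 1, -180, 200, [-0.61, 0.5, 2.2, 1.97, 1.52, -0.92])
(135, 43, 50, 1, -160, 220, [-0.65, 0.6, 1.95, 1.64, 
[... 357 characters left out ...]
, 60, 1, -160, 200, [-0.42, 0.6, 2.3, 2.4, 1.66, -1.4])
(135, 34, 50, 1, -180, 220, [-0.62, 0.78, 1.7, 1.55, 1.84, -0.41])
(135, 34, 50, 1, -20, 300, [-0.56, 0.87, 1.49, 1.22, 2.16, -1.31])
(135, 32, 50, 1, 120, 160, [-0.33, 0.58, 2.37, 2.73, 1.59, -1.01])
(135, 30, 60, 1, -140, 240, [-0.59, 0.82, 1.67, 1.56, 1.94, -0.63])
(135, 30, 60, 1, -60, 280, [-0.55, 0.88, 1.52, 1.36, 2.14, -1.07])
(135, 29, 50, 1, -120, 260, [-0.51, 0.88, 1.36, 1.3, 2.08, -0.46])
(135, 29, 50, 1, -100, 280, [-0.4, 1.03, 1.05, 1.23, 2.31, -0.35])
(135, 29, 50, 1, -80, 300, [-0.28, 1.18, 0.76, 1.2, 2.56, -0.25])
(135, 29, 50, 1, -40, 300, [-0.48, 0.92, 1.27, 1.15, 2.26, -0.97])
real	0m10.043s
user	0m2.714s
sys	0m0.076s
```

```bash
sed -i 's/^def mouthz.*/def mouthz(th): t=np.degrees(th); return float(np.interp(t,[0,90,135],[235,150,130]))/' srch.py
cat > pick.py <<'E'
from srch import *
ctrl.move_ptp([450,-60,380],down(a))
from jugm import *
J,H=jug(); h=np.arctan2(*(J-H)[[1,0]])
pd=55; p=np.radians(pd); s=1
Rj=Ro.from_euler("z",h).as_matrix(); G=np.array([J[0],J[1],0])+Rj@np.array([-95,0,70.])
P,R=toolpose(G,Rj,p,s); print("ik",ctrl.solve_ik(P,R),P)
ctrl.gripper_to(45)
ctrl.move_ptp(P-110*R[:,2],R)
hit=ctrl.move_l(P,R,vel=80,threshold=10); st=sensors.read_state(); print(hit,st["eef_pos"],st["force"],st["t"])
f,_=optics.grab_frame("scene"); cv2.imwrite("pics/pick.png",f[100:300,280:520,::-1].repeat(2,0).repeat(2,1))
np.save("jug.npy",[h,pd,s])
E
python3 pick.py
```

```text
jug ell ((149.59893798828125, 266.94635009765625), (66.93772888183594, 69.21221923828125), 56.2330322265625) [469.  320.5  85. ] H [386.5 329.8  88. ] dist 83.0 dir -0.113 191
ik [ 0.82680894  0.22287381  2.11050289 -0.91201516  0.62564269  0.07985804] [371.15336487 331.54504326  74.91491227]
False [371.19126444 331.88307543  75.35395872] [0.50284194 0.37537581 0.27740613] 12.8667
```

View pics/pick.png

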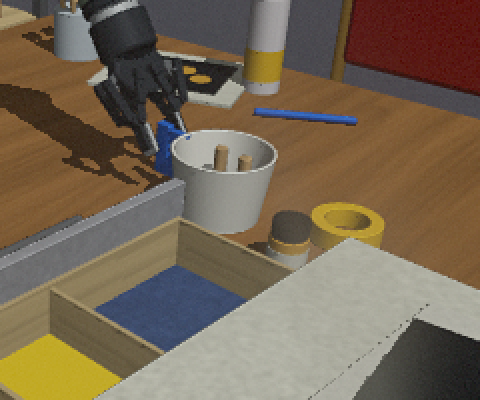

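The fingers straddle the blue handle at (170,145), and two dauber sticks are visible in the jug. I grip, lift and carry it over the bay.

```bash
cat > carry.py <<'E'
from srch import *
h,pd,s=np.load("jug.npy"); p=np.radians(pd)
ctrl.gripper_to(0,force=70); st=sensors.read_state(); print("grip",st["grip_width"],st["grasp_force"])
assert 8<st["grip_width"]<18
P=st["eef_pos"]; R=st["eef_rot"]
ctrl.move_l(P+[0,0,155],vel=80); st=sensors.read_state(); print("lift",st["grip_width"],st["force"],st["grasp_force"])
yaw=phi=np.radians(-100)
P1,R1,G1=pour(yaw,phi,0,p,s); print(P1,ctrl.solve_ik(P1,R1))
try: ctrl.move_l(P1,R1,vel=90)
except ctrl.MotionError as e:
    print("err",e)
st=sensors.read_state(); print(st["eef_pos"],st["t"],st["grip_width"])
for th in range(0,141,10):
    P2,R2,G=pour(yaw,phi,np.radians(th),p,s); q=ctrl.solve_ik(P2,R2); print(th,None if q is None else q.round(2),round(clear(G,R2)))
f,_=optics.grab_frame("scene"); cv2.imwrite("pics/carry.png",f[:,:,::-1])
E
python3 carry.py
```

```text
grip 11.122838257681222 68.47491145133972
lift 10.957819272717451 [ 0.29978272 -0.64447538 -2.52769821] 68.17810535430908
[619.74462923 189.95196056 224.91491227] [ 0.38303031  0.61605304  1.15323117 -0.51354887  1.70722493  0.57408632]
[619.51902345 190.21859424 225.0606673 ] 18.7333 10.675969031482358
0 [ 0.38  0.62  1.15 -0.51  1.71  0.57] 108
10 [ 0.33  0.53  1.21 -0.38  1.62  0.53] 115
20 [ 0.27  0.45  1.27 -0.24  1.53  0.46] 123
30 [ 0.19  0.38  1.34 -0.08  1.45  0.37] 131
40 [0.1  0.33 1.4  0.09 1.39 0.26] 137
50 [0.   0.28 1.47 0.26 1.35 0.13] 139
60 [-0.1   0.26  1.53  0.45  1.34 -0.02] 141
70 [-0.2   0.27  1.58  0.63  1.36 -0.18] 141
80 [-0.29  0.3   1.62  0.79  1.41 -0.33] 138
90 [-0.38  0.35  1.65  0.94  1.48 -0.47] 134
100 [-0.45  0.43  1.66  1.06  1.58 -0.58] 132
110 [-0.51  0.52  1.66  1.16  1.68 -0.68] 113
120 [-0.55  0.63  1.65  1.25  1.79 -0.76] 92
130 [-0.57  0.75  1.62  1.34  1.91 -0.83] 57
140 [-0.58  0.88  1.58  1.42  2.03 -0.87] 12
```

View pics/carry.png

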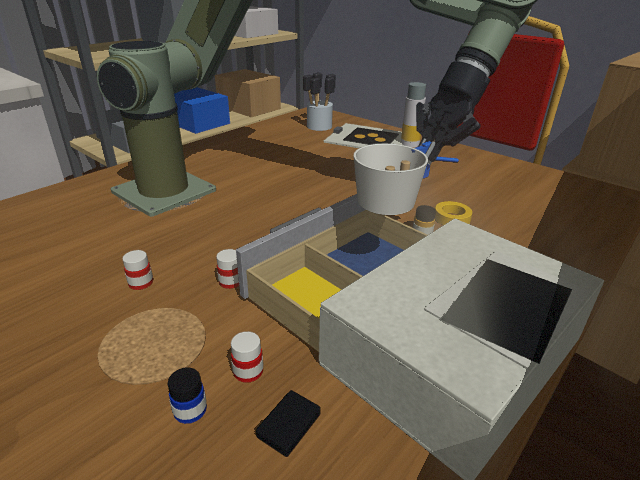

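The jug is upright over the blue bay (jug at (390,180)) with both sticks inside. Now I pour.

```bash
cat > pourit.py <<'E'
from srch import *
h,pd,s=np.load("jug.npy"); p=np.radians(pd); yaw=phi=np.radians(-100)
for th in list(range(10,91,10))+list(range(95,136,4)):
    P2,R2,G=pour(yaw,phi,np.radians(th),p,s); ctrl.move_l(P2,R2,vel=60 if th<91 else 30)
    if th in (111,): f,_=optics.grab_frame("scene"); cv2.imwrite("pics/p111.png",f[:,:,::-1])
ctrl.hold(0.5)
st=sensors.read_state(); print(st["t"],st["eef_pos"],st["grip_width"],st["force"])
f,_=optics.grab_frame("scene"); f2=f[100:340,200:520]; cv2.imwrite("pics/pour.png",f2[:,:,::-1].repeat(2,0).repeat(2,1))
E
python3 pourit.py
```

```text
27.1083 [591.82119315  31.50334235 206.91863475] 10.861800859847303 [ 0.46845816  0.18752608 -1.88214886]
```

View pics/pour.png

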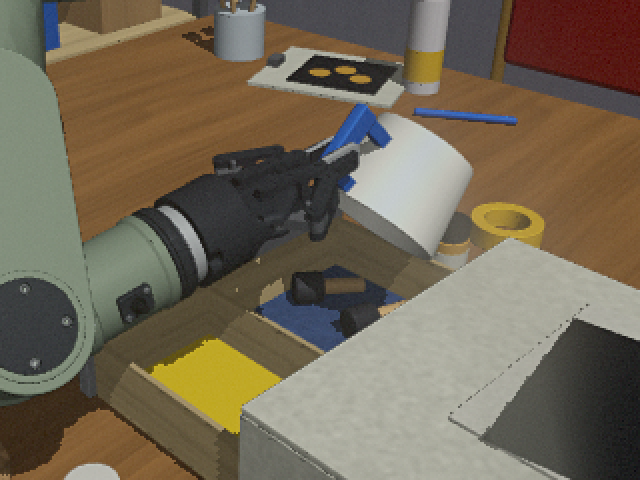

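Both daubers lie in the blue bay, heads at (305,288) and (365,320). The wrist load dropped by 0.65 N, which matches two daubers. I untip the jug and stand it on the mat.

```bash
cat > place.py <<'E'
from srch import *
h,pd,s=np.load("jug.npy"); p=np.radians(pd); yaw=phi=np.radians(-100)
for th in list(range(125,-1,-15))+[0]:
    P2,R2,G=pour(yaw,phi,np.radians(th),p,s); ctrl.move_l(P2,R2,vel=100)
mh=np.radians(-75); Rm=Ro.from_euler("z",mh).as_matrix(); 
P,R=toolpose(np.array([452,-308,4.])+Rm@np.array([-95,0,70.]),Rm,p,s); print(ctrl.solve_ik(P,R))
try: ctrl.move_l(P+[0,0,150],R,vel=150)
except ctrl.MotionError as e: print("ptp",e); ctrl.move_ptp(P+[0,0,150],R)
ctrl.move_l(P+[0,0,15],R,vel=100)
hit=ctrl.move_l(P-[0,0,6],R,vel=20,threshold=4); st=sensors.read_state(); print(hit,st["eef_pos"]-P,st["force"],st["grip_width"],st["t"])
f,_=optics.grab_frame("scene"); cv2.imwrite("pics/place.png",f[200:440,40:360,::-1].repeat(2,0).repeat(2,1))
E
python3 place.py
```

```text
[-0.35878413  0.17863437  2.15478809 -0.9112002   0.63166314  0.08788879]
True [-0.10610596  0.09120342  0.3315917 ] [-2.34068375  1.20123063  3.66126246] 10.887182956164347 36.4417
```

View pics/place.png

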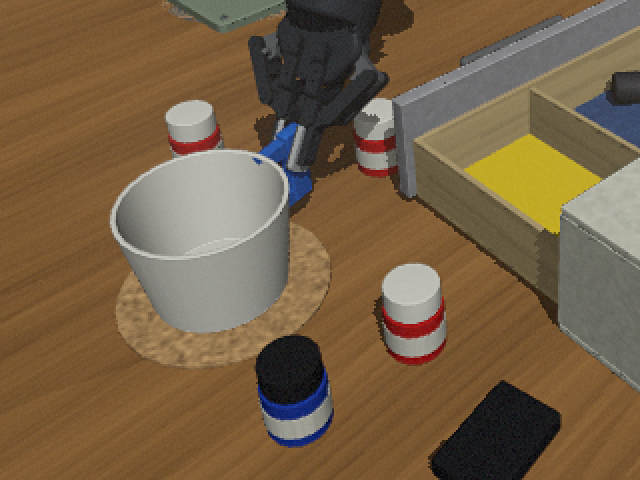

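The empty jug stands on the mat, its foot at about (215,300), with its whole rim inside view. I release, retreat and re-measure the jars.

```bash
cat > jars.py <<'E'
from meas import *
def jars(excl=None):
    out=[]
    m=((z>50)&(z<70)&(x>200)).astype(np.uint8)
    n,l,s,ce=cv2.connectedComponentsWithStats(m)
    for k in range(1,n):
        w,hh,ar=s[k,2:5]
        if 14<w<36 and 14<hh<36 and ar>180:
            b=(l==k); cn=max(cv2.findContours(b.astype(np.uint8),0,2)[0],key=cv2.contourArea); (u,v),r=cv2.minEnclosingCircle(cn)
            C=cast("top",(u,v),60); c=p[b].mean(0)
            out.append((C.round(1),(round(u),round(v)),round(r,1),ar,c.round(0)))
    return out
E
python3 - <<'E'
from srch import *
ctrl.gripper_to(40); st=sensors.read_state(); P,R=st["eef_pos"],st["eef_rot"]
ctrl.move_l(P-110*R[:,2],vel=100); P=sensors.read_state()["eef_pos"]
ctrl.move_ptp([480,0,400],down(a))
from jars import *
for j in jars(): print(*j)
circ((z>79)&(z<92)&(y<-200),(479,278),85,"jug",45); print(sensors.read_state()["t"])
cv2.imwrite("pics/top3.png",p[:,:,::-1])
E
```

```text
[592.2 267.   60. ] (185, 202) 11.4 385 [40. 37. 37.]
[ 417.2 -124.6   60. ] (392, 296) 11.2 306 [213. 211. 202.]
jug C [ 447.5 -350.3   85. ] diam 34.5 px (519, 280) zmed 86.4
39.2917
```

View pics/top3.png

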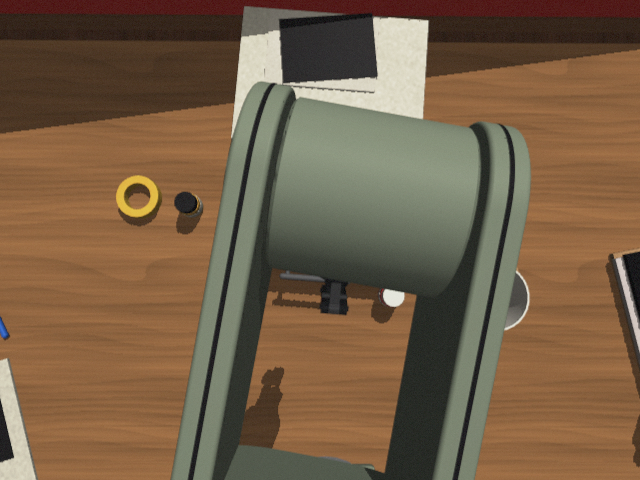

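The arm hides the right side here, but the gold jar at (186,202) has not moved, so I take it first. After that I park on the left to see the others.

```bash
cat > jar.py <<'E'
from srch import *
def best(P,yaw):
    c=[(abs(q[5]),yy) for yy in (yaw,yaw+np.pi) if (q:=ctrl.solve_ik(P,down(yy))) is not None]
    return down(min(c)[1])
def do(C,u,yawpick,opening=75,v=VJ):
    P=np.array([C[0],C[1],52.]); R=best(P,yawpick)
    ctrl.gripper_to(opening); ctrl.move_ptp(P+[0,0,110],R)
    hit=ctrl.move_l(P,R,vel=100,threshold=10); print("down",hit,sensors.read_state()["eef_pos"])
    if hit: return
    ctrl.gripper_to(0,force=40); st=sensors.read_state(); print("grip",st["grip_width"],st["grasp_force"])
    if not 38<st["grip_width"]<48: return
    ctrl.move_l(st["eef_pos"]+[0,0,110],vel=120); z0=st["eef_pos"][2]
    T=W(u,v,0); T[2]=z0+15; R2=best(T,a+np.pi/2)
    ctrl.move_ptp(T+[0,0,100],R2); ctrl.move_l(T+[0,0,12],R2,vel=100)
    hit=ctrl.move_l(T-[0,0,4],R2,vel=20,threshold=4); st=sensors.read_state(); print("place",hit,(st["eef_pos"]-T).round(1),st["force"].round(1),st["grip_width"])
    ctrl.gripper_to(62); ctrl.move_l(st["eef_pos"]+[0,0,120],vel=120)
E
python3 - <<'E'
from jar import *
do([592.2,267],U0+138,a)
ctrl.move_ptp([380,280,330],down(a))
from jars import *
for j in jars(): print(*j)
circ((z>79)&(z<92)&(y<-200),(479,278),85,"jug",45); print(sensors.read_state()["t"])
cv2.imwrite("pics/top4.png",p[:,:,::-1])
E
```

```text
down False [593.05055397 267.26201541  53.0412561 ]
grip 41.934823261062185 40.910791754722595
place True [ 0.1  0.  -0. ] [-0.   0.   4.5] 41.99658436590173
[ 601.3 -242.7   60. ] (453, 199) 11.3 381 [199. 198. 188.]
[ 594.4 -338.2   60. ] (504, 202) 11.6 397 [37. 35. 35.]
[ 417.2 -124.6   60. ] (392, 296) 11.2 387 [207. 206. 196.]
[ 298.8 -238.2   60. ] (455, 361) 12.1 424 [202. 200. 189.]
jug C [ 422.9 -286.9   85. ] diam 147.9 px (484, 294) zmed 89.0
50.0667
```

View pics/top4.png

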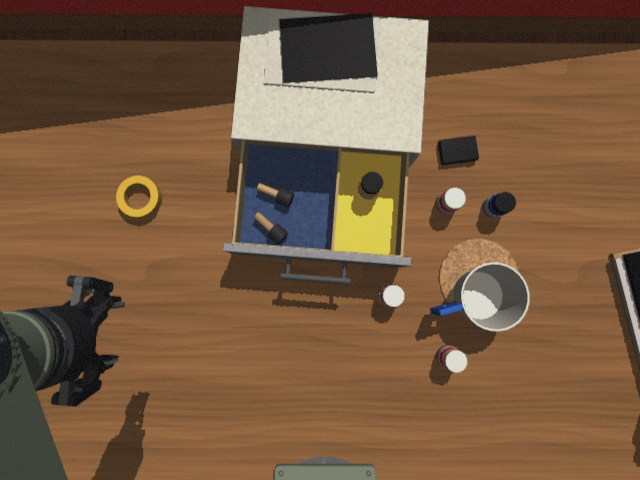

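Gold stands in the yellow bay at (371,185), and the daubers are at (275,195) and (270,230) in the blue bay. The jug has been shifted to rim (494,297), off the mat's centre at (479,278). I regrasp it and re-centre it.

```bash
cat > rejug.py <<'E'
from srch import *
from jugm import *
import sys
J,H=jug((494,297)); h=np.arctan2(*(J-H)[[1,0]])
mm=(z<9)&(hsv[...,0]>5)
print("foot off mat", (J-np.array([452,-308,85])).round(1), "old cmd heading -75; now",np.degrees(h).round(1), [cast("top",q,4).round(0).tolist() for q in((440,278),(479,239))])
pd=55; p_=np.radians(pd); s=1
Rj=Ro.from_euler("z",h).as_matrix(); 
for zb in (0,):
    G=np.array([J[0],J[1],zb])+Rj@np.array([-95,0,72.]); P,R=toolpose(G,Rj,p_,s)
print(ctrl.solve_ik(P,R))
ctrl.gripper_to(45); ctrl.move_ptp(P-110*R[:,2]+[0,0,60],R); ctrl.move_l(P-110*R[:,2],R,vel=150)
hit=ctrl.move_l(P,R,vel=80,threshold=10); print("hit",hit)
if hit: sys.exit()
ctrl.gripper_to(0,force=60); st=sensors.read_state(); print("grip",st["grip_width"],st["grasp_force"])
if not 8<st["grip_width"]<18: sys.exit()
P=st["eef_pos"]; off=np.array([452-J[0],-308-J[1],0])
ctrl.move_l(P+[0,0,30],vel=60); ctrl.move_l(P+[0,0,30]+off,vel=60)
hit=ctrl.move_l(P+off-[0,0,4],vel=20,threshold=4); st=sensors.read_state(); print("set",hit,(st["eef_pos"]-P-off).round(1),st["force"].round(1))
ctrl.hold(0.2); ctrl.gripper_to(40); R=st["eef_rot"]
f,_=optics.grab_frame("scene"); cv2.imwrite("pics/rel.png",f[200:440,40:360,::-1].repeat(2,0).repeat(2,1))
ctrl.move_l(sensors.read_state()["eef_pos"]-120*R[:,2],vel=80)
f,_=optics.grab_frame("scene"); cv2.imwrite("pics/rel2.png",f[200:440,40:360,::-1].repeat(2,0).repeat(2,1))
ctrl.move_ptp([380,280,330],down(a)); print(sensors.read_state()["t"])
E
python3 rejug.py
python3 - <<'E'
from jugm import *
J,H=jug((479,288))
E
```

```text
jug ell ((494.0963439941406, 296.8002014160156), (67.44427490234375, 70.46265411376953), 126.08934020996094) [ 417.  -304.1   85. ] H [ 394.3 -221.1   88. ] dist 86.0 dir -1.303 172
foot off mat [-35.    3.9   0. ] old cmd heading -75; now -74.7 [[452.0, -230.0, 4.0], [530.0, -310.0, 4.0]]
[-0.38674203  0.11475191  2.24008417 -0.93840948  0.5994006   0.09220348]
hit False
grip 11.424572860581083 59.57882881164551
set True [-0.  0. -0.] [-0.4  0.6  3.5]
61.2667
jug ell ((494.99090576171875, 278.514892578125), (65.03487396240234, 70.09617614746094), 140.65061950683594) [ 450.  -306.8   85. ] H [ 429.  -225.2   88. ] dist 84.3 dir -1.318 164
```

The jug is re-centred on the mat at (450,-307). Next come jar1 and the blue jar.

```bash
python3 - <<'E'
from jar import *
do([601.3,-242.7],U0+88,a)
ctrl.move_ptp([380,280,330],down(a))
from jars import *
js=jars()
for j in js: print(*j)
b=[j for j in js if j[4].mean()<90 and j[0][1]<-200]
if len(b)==1: do(b[0][0],U0+38,a)
ctrl.move_ptp([380,280,330],down(a)); print(sensors.read_state()["t"])
E
python3 - <<'E'
from jugm import *
from jars import jars
for j in jars(): print(*j)
jug((495,278)); cv2.imwrite("pics/top5.png",p[:,:,::-1])
E
```

```text
down False [ 602.06867878 -243.12667556   53.05076732]
grip 42.006609775175704 40.96595585346222
place True [0.1 0.  0. ] [-0.5  0.5  3.7] 42.027573982499156
[ 594.4 -338.6   60. ] (504, 202) 11.4 396 [37. 35. 35.]
[ 417.2 -124.6   60. ] (392, 296) 11.2 387 [208. 207. 197.]
[ 298.4 -238.    60. ] (455, 361) 12.0 420 [203. 201. 190.]
down False [ 595.09162616 -339.12597608   53.12232253]
grip 41.81474740668245 41.00951313972473
place True [ 0.1  0.  -0.1] [ 0.3 -0.5  4.3] 42.48192992690112
84.7167
[ 417.2 -124.6   60. ] (392, 296) 11.2 388 [207. 206. 196.]
[ 298.9 -238.4   60. ] (455, 361) 12.1 424 [202. 200. 189.]
jug ell ((495.94171142578125, 278.1525573730469), (67.4072265625, 69.93192291259766), 118.72528076171875) [ 450.7 -308.5   85. ] H [ 428.8 -224.8   88. ] dist 86.5 dir -1.315 165
```

View pics/top5.png

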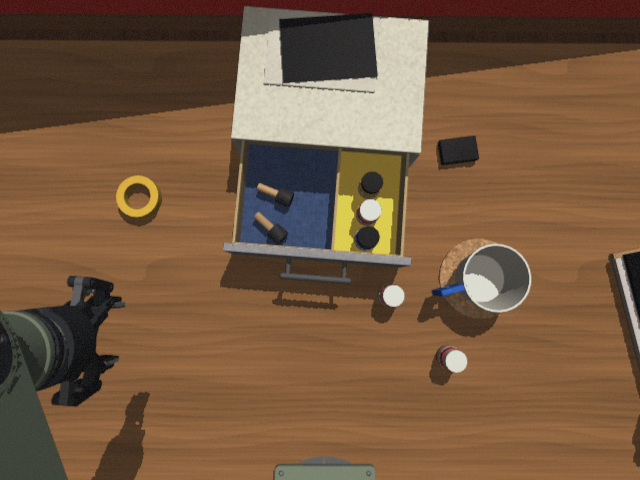

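All three jars stand in the yellow bay at (371,183), (370,211) and (367,238). The jug stands on the mat. I push the drawer shut via the bar.

```bash
cat > shut.py <<'E'
from h import *
a=-0.075; ux=np.array([np.cos(a),np.sin(a),0]); R=down(-0.074)
P=np.array([447.5,19.1,89.6])
ctrl.gripper_to(28); ctrl.move_ptp(P+[0,0,120],R); hit=ctrl.move_l(P,R,vel=60,threshold=15); print(hit,sensors.read_state()["eef_pos"])
ctrl.gripper_to(0,force=50); s=sensors.read_state(); print("grip",s["grip_width"])
if 6<s["grip_width"]<14:
    P=s["eef_pos"]; hit=ctrl.move_l(P+ux*180,vel=50,threshold=25); print(hit,(sensors.read_state()["eef_pos"]-P)@ux)
    if not hit: hit=ctrl.move_l(P+ux*200,vel=20,threshold=15)
    s=sensors.read_state(); print(hit,(s["eef_pos"]-P)@ux,s["force"],s["grip_width"])
    ctrl.gripper_to(28); P=sensors.read_state()["eef_pos"]; ctrl.move_l(P+[0,0,140],vel=120)
    ctrl.move_ptp([380,280,330],down(a)); print(sensors.read_state()["t"])
E
python3 shut.py
python3 - <<'E'
from jugm import *
from jars import jars
for j in jars(): print(*j)
jug((495,278)); cv2.imwrite("pics/top6.png",p[:,:,::-1])
f,_=optics.grab_frame("scene"); cv2.imwrite("pics/sc6.png",f[:,:,::-1])
fr=(z>100)&(z<116)&(x>420)&(x<690)&(abs(y)<200); print("front",cv2.minAreaRect(X[fr][:,:2].astype(np.float32)))
E
```

```text
False [447.74556218  19.07177459  89.87792045]
grip 9.502437042081386
False 180.0403167160236
True 189.43736111580296 [-2.03910628 -0.08687938  3.7343372 ] 9.012330053259765
96.2833
[ 417.2 -124.3   60. ] (392, 296) 11.4 390 [203. 202. 190.]
[ 298.  -237.1   60. ] (454, 361) 12.2 421 [199. 197. 185.]
jug ell ((495.9778747558594, 278.1452331542969), (67.37298583984375, 69.89942169189453), 120.94744873046875) [ 450.7 -308.6   85. ] H [ 429.  -225.3   88. ] dist 86.1 dir -1.316 162
front ((676.9646606445312, 1.396209716796875), (335.97802734375, 17.92333221435547), 86.17850494384766)
```

View pics/top6.png

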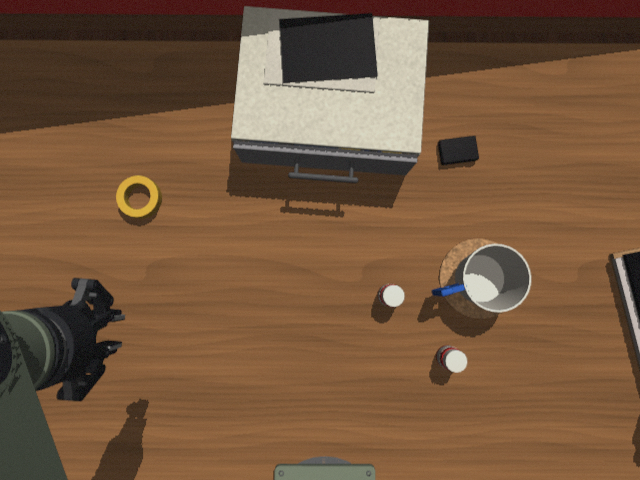

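The drawer travelled 189.4 mm until it met a 15 N resistance, and its front sits flush at row 155. I give the bar a gentle nudge with closed fingers to be sure, then hand in.

Run:
```python
from h import *
a=-0.075; ux=np.array([np.cos(a),np.sin(a),0]); R=down(-0.074)
B=np.array([447.75,19.07,92])+ux*189.4
ctrl.gripper_to(0,force=30); Q=B-ux*50
ctrl.move_ptp(Q+[0,0,100],R); ctrl.move_l(Q,R,vel=100)
hit=ctrl.move_l(Q+ux*48,R,vel=25,threshold=14); s=sensors.read_state(); print(hit,(s["eef_pos"]-Q)@ux,s["force"])
ctrl.move_l(s["eef_pos"]-ux*30,vel=60); ctrl.move_l(sensors.read_state()["eef_pos"]+[0,0,150],vel=150)
ctrl.move_ptp([380,280,330],R); ctrl.hold(0.3)
from meas import *
fr=(z>100)&(z<116)&(x>420)&(x<690)&(abs(y)<200); print("front",cv2.minAreaRect(X[fr][:,:2].astype(np.float32)),sensors.read_state()["t"])
print(ctrl.finish_job())
```

```text
True 31.333538748492256 [-0.80700161 -0.33153699 -0.27536053]
front ((676.6651000976562, 1.3954315185546875), (336.4578552246094, 17.978044509887695), 86.22073364257812) 104.0417
the job is handed in; nothing more can be done
None
```

The job is handed in at about 104 s: the drawer is shut, with both daubers in the blue bay and the gold, red (farthest) and blue jars upright in the yellow bay. The empty jug stands on the mat; I had to re-centre it after it shifted about 35 mm.

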